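# Find the full glue pot by its weight

## Robot

A 7-joint arm with a two-finger parallel gripper is mounted at the origin on a cart in front of the work surface, level with it; the furniture and walls round the work are solid. World frame = base frame: x ahead of the robot, y to its left, z up, the work surface at z = 0. Lengths are in m, angles in rad, forces in N, time in s.
With the tool pointing down it reaches from about 0.4 to 0.875 m from the base axis. Payload 6.5 kg.
Tool frame: the origin (TCP) lies where the fingers leave the gripper's body, on its centre line; the fingertips stand 73 mm ahead of it and the grasp point (between the pads) lies 54 mm ahead of it (arm.pinch_z is the z of the grasp point in the tool frame, in m); z points along the fingers, y is the line along which they close (so a half turn about z gives the same grasp; the last joint's range is limited). The gripper opens to 85 mm and grips with 20 to 120 N. Pads are 22 mm wide; open, the fingers measure 114 mm over their backs; the gripper's body (76 mm by 85 mm) begins 54 mm behind the grasp point. The pads swing forward as they close: fully open they stand 13 mm farther back than shut.
Start: joints at [1.276, 0.536, -0.004, 1.538, 0.003, 1.067, -0.071], TCP at [0.147, -0.633, 0.304] pointing down, gripper open.
Joint ranges: [-2.7, 2.7], [-0.37, 2.16], [-1.27, 1.26], [0.24, 2.4], [-1.31, 4.45], [0.19, 1.91], [-2.76, 2.76]. Speed limits (rad/s): [2.39, 2.39, 3.14, 3.14, 3.14, 3.14, 3.14].

## Interface

Orientations are given as [roll, pitch, yaw] about the fixed x, y, z axes, in that order (R = Rz(yaw) Ry(pitch) Rx(roll)).
In Python, from bench import arm, readout, viewer, order gives the robot as it stands. Calls block until the motion is done:
- arm.movep(position, orientation): joint-space move of the TCP to a pose.
- arm.line_to(position, feed=0.15, rotation=None): straight line of the TCP; rotation=None keeps the orientation; feed is the mean speed in m/s.
- arm.goto_joints(angles): joint-space move.
- arm.move_gripper(opening, strength=None): finger opening in m; strength is the grip in N (None keeps the last); returns when the fingers have stopped.
- arm.sleep(seconds).
- arm.solve_ik(position, orientation): joint angles nearest the present ones, or None.
- readout.get_obs(): the state.
- viewer.capture(name): name is "scene" or "top" or "wrist"; returns (picture, depth): 400x640x3 uint8, red, green, blue; 400x640 float32, m along the optical axis (not along the pixel's ray), 0 where there is no reading.
- viewer.camera_params(name): a dict with "mtx" (3x3 intrinsics, pixels), "rvec" (rotation vector, rad) and "tvec" (3), from world to camera coordinates, as OpenCV has them. Camera axes: x right, y down, z forward; pixel columns grow to the right and rows downward; lengths in m; the calibration is good to about 2 mm. The wrist camera is an equidistant fisheye: a pixel r from the principal point sees the ray r / f radians off the axis. A picture is of the moment at which its call begins: read the wrist's pose just before it. camera_params takes no time and is no camera call; for the wrist camera it gives the pose at the moment of the call.
A pose or a line that the arm cannot do raises arm.MotionError and nothing moves.
- order.sign_off(): hands the job in; it is judged then, once.
The state is a dict: "t": time; "q": joint angles; "qvel": joint speeds; "tau": joint torques, N m; "tcp_pos": TCP position; "ee_rot": TCP orientation; "ft_force": force on the tool from outside, world axes, zero at the start; "torque": the same for the moment, N m; "opening": finger opening in m; "finger_force": force on a finger pad.
Only numpy, scipy, OpenCV 4.12 (cv2) and the standard library are available. Lean on these libraries where they do the work, as an engineer would, in place of code of your own. Each camera call takes 0.05 s, during which the arm holds its last target. There are 200 camera calls.

## Task

Three identical glue pots stand in a loose row on the open desk in front of you (not the pot far left by the storage boxes): one is full, the other two are nearly empty, and only their weight tells which. Find the full one and stand it upright on the blue tray of the spring check platform, which sinks under a full pot; set it down, do not drop it. The two nearly empty pots must end up standing where they were, and the dish of tiles, the jar of red tiles beyond the platform and the nippers must not be disturbed.

Things in the scene. Friction and masses are not known exactly. Their poses are not given: they have to be found in the camera images.
- pot_1: One of three identical white glue pots with blue tops, 111 mm high. Origin: centre of the underside, z up. Body 64 mm diameter up to 74 mm, collar 57 mm from 78 to 94 mm, cap (fixed shut) 28 mm diameter from 94 to 111 mm, good to grip from above; a small lug at the cap's foot points to -x of the pot. A full pot weighs 0.5 to 0.75 kg, a nearly empty one 0.1 to 0.23 kg.
- pot_2: Another of the three identical glue pots: size and origin as pot_1.
- pot_3: Another of the three identical glue pots: size and origin as pot_1.
- dish: Small white dish of peach tiles, 102 mm diameter, 26 mm high; origin at the centre of the underside. To be left alone.
- jar: Small glass jar of red tiles with a black lid, 49 mm diameter, 59 mm high; origin at the centre of the underside. To be left alone.
- nippers: Tile nippers with blue grips lying flat, 171 mm long (along their y), 60 mm wide, 17 mm high; origin under the middle. To be left alone.
- tray_floor (a point): Centre of the floor of the square blue tray (150 x 150 mm) on top of the check platform; moves with the tray, sides along x and y. Its flat floor is 138 mm square inside a rolled rim 8 mm higher; it stands 23 mm above the desk, 17 mm when sunk. The grey base under it is 146 mm square and fixed to the desk.
- tray (a joint): How far the tray has sunk on its springs: 0 m up, 0.006 m fully down. It starts to sink at 3.2 N and is fully down at 4.1 N, so a full pot sinks it and a nearly empty one does not.

How it is judged:
At the end, for the whole second after the job is handed in: One pot, the full one, stands released, upright and at rest on the floor of the blue tray, its axis within 45 mm of the tray's centre, and its weight keeps the tray sunk by more than 4 mm; the other two pots stand upright and at rest within 40 mm of where they started (value of joint tray above 0.004 m and ((horizontal distance between pot_1 and tray_floor below 0.045 m and z of pot_1 in the frame of tray_floor below 0.004 m and distance of each of pot_2, pot_3 from where it was at the start of the episode below 0.04 m) or (horizontal distance between pot_2 and tray_floor below 0.045 m and z of pot_2 in the frame of tray_floor below 0.004 m and distance of each of pot_1, pot_3 from where it was at the start of the episode below 0.04 m) or (horizontal distance between pot_3 and tray_floor below 0.045 m and z of pot_3 in the frame of tray_floor below 0.004 m and distance of each of pot_1, pot_2 from where it was at the start of the episode below 0.04 m)) and angle between each of pot_1, pot_2, pot_3's own z axis and vertical below 0.08 rad and linear speed of each of pot_1, pot_2, pot_3 below 0.02 m/s); the robot touches nothing.
It fails at once if a pot is tipped by more than 0.6 rad (angle between any of pot_1, pot_2, pot_3's own z axis and vertical above 0.6 rad).
It fails at once if a pot is dropped (touching nothing while more than 45 mm above the desk) ((height (world z) of pot_1 above 0.045 m and contact force between pot_1 and anything else below 0.02 N) or (height (world z) of pot_2 above 0.045 m and contact force between pot_2 and anything else below 0.02 N) or (height (world z) of pot_3 above 0.045 m and contact force between pot_3 and anything else below 0.02 N)).
It fails at once if the dish, the jar or the nippers are moved by more than 30 mm (distance of any of dish, jar, nippers from where it was at the start of the episode above 0.03 m).
It also fails if it takes over 61 s, if anything falls off the work surface, if the arm or the gripper's body presses on something with over 40 N, if the wrist force passes 120 N, or if a joint passes its speed limit or range.

## Working session

There is one attempt and no reset: what is moved stays moved. The work goes in short steps, each a Python script; the robot and the scene stay as the last script left them, time stands still between calls to the robot, and variables do not carry over. Pictures are saved under pics/ and viewed, at most 10 in all, crops included, and the job is handed in when it is done.

```bash
mkdir -p pics; ls; python3 - <<'E'
from bench import arm, readout, viewer, order
import cv2, numpy as np
for n in("scene","top"):
    p,d=viewer.capture(n); cv2.imwrite(f"pics/{n}0.png",p[:,:,::-1]); np.save(f"pics/{n}0.npy",d)
    print(n,viewer.camera_params(n))
o=readout.get_obs(); print(o)
E
```

```text
pics
scene {'mtx': array([[488.40721834,   0.        , 316.73070257],
       [  0.        , 488.40721834, 189.38671268],
       [  0.        ,   0.        ,   1.        ]]), 'rvec': array([ 0.71847501, -2.35569676,  1.38198803]), 'tvec': array([0.53045272, 0.2030486 , 0.94706549])}
top {'mtx': array([[399.45633943,   0.        , 319.74143007],
       [  0.        , 399.45633943, 199.57421212],
       [  0.        ,   0.        ,   1.        ]]), 'rvec': array([ 2.18340135, -2.12629198,  0.119857  ]), 'tvec': array([-0.01791676,  0.61667275,  1.13448161])}
{'t': 0.1, 'q': array([ 1.27581239,  0.53711143, -0.00442069,  1.5387675 ,  0.00259268,
        1.06730569, -0.0711779 ]), 'qvel': array([ 0.00127948, -0.00232883, -0.00078462, -0.00298449,  0.00032256,
       -0.00027602, -0.00184233]), 'tau': array([ 3.05496949e-03, -5.84566605e+01,  1.05207559e+00, -2.59773195e+01,
        1.26330665e-02,  4.69028426e-03, -4.41023440e-05]), 'tcp_pos': array([ 0.1472982 , -0.63262235,  0.30308981]), 'ee_rot': array([-3.14001092e+00,  1.19878902e-04,  2.28858885e-01]), 'ft_force': array([-0.22051403, -0.38622808,  0.1013732 ]), 'torque': array([ 0.03692785,  0.00549546, -0.03390779]), 'finger_force': 0.0, 'opening': 0.08548233412338532}
```

View pics/scene0.png

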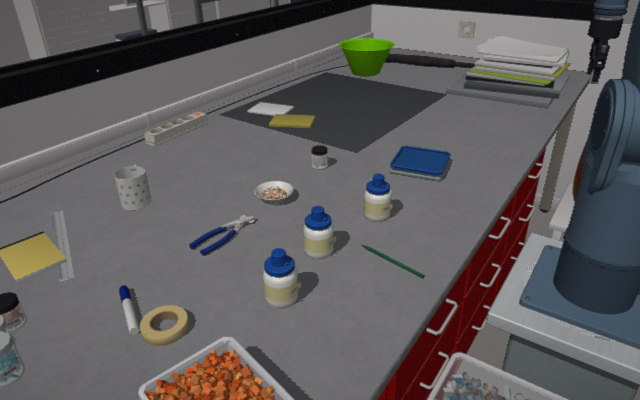

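View pics/top0.png

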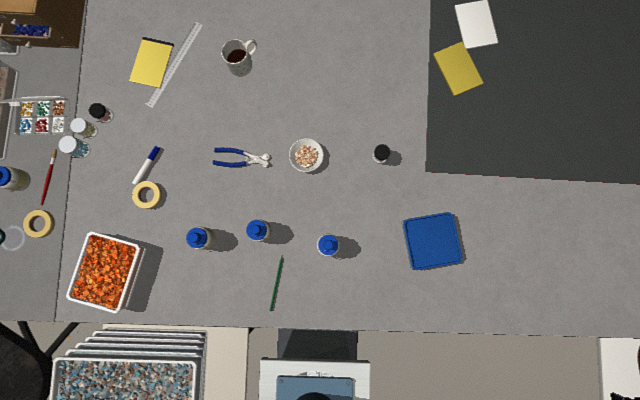

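The top view shows the three pots at about (197,238), (257,230) and (328,245). The tray is at (433,241), jar (381,153), dish (306,155), nippers (242,158). I'll compute positions from the blue blobs and depth.

```bash
cat > loc.py <<'E'
import cv2, numpy as np
def cloud(cam,d):
    R=cv2.Rodrigues(cam['rvec'])[0];K=cam['mtx']
    v,u=np.mgrid[:400,:640]; P=np.stack([(u-K[0,2])/K[0,0]*d,(v-K[1,2])/K[1,1]*d,d],-1)
    return (P-cam['tvec'])@R
def locate(viewer):
    """pots: cap-top centres (x,y,z); tray: floor centre, side angle"""
    p,d=viewer.capture("top"); W=cloud(viewer.camera_params("top"),d)
    r,g,b=[p[:,:,i].astype(int) for i in range(3)]
    blue=(b>r+50)&(b>g+30)&(d>0)
    out=[]
    for u,v in((197,238),(257,230),(328,245)):
        m=blue.copy(); q=np.zeros_like(m); q[v-25:v+25,u-28:u+28]=1; m&=q
        z=W[...,2]; top=m&(z>.102); col=(z>.07)&q&(z<.1)&(d>0)
        t=W[top]; c=W[col]
        out.append((t.mean(0),(t.max(0)+t.min(0))/2,top.sum(),W[q&(z>.06)&(d>0)][:,:2].min(0),W[q&(z>.06)&(d>0)][:,:2].max(0)))
    q=np.zeros_like(blue); q[200:285,395:475]=1
    t=W[blue&q]; box=cv2.minAreaRect((t[:,:2]*1000).astype(np.float32))
    return out,box,np.median(t[:,2]),p
E
python3 - <<'E'
from bench import viewer,arm
import numpy as np; from loc import *
np.set_printoptions(precision=4,suppress=True)
o,b,z,p=locate(viewer)
for a in o: print(*a)
print(b,z)
for u,v in((381,153),(306,155),(242,158),(278,283)):
    d=np.load('pics/top0.npy'); print(cloud(viewer.camera_params('top'),d)[v,u])
cv2.imwrite('pics/crop.png',cv2.resize(p[205:275,170:370,::-1],(800,280),interpolation=cv2.INTER_CUBIC))
E
```

```text
[0.4955 0.3393 0.1106] [0.4952 0.3406 0.1105] 84 [0.4664 0.3086] [0.5266 0.3678]
[0.5223 0.173  0.1114] [0.5214 0.1732 0.1101] 79 [0.4908 0.1423] [0.5537 0.2024]
[ 0.4863 -0.0269  0.111 ] [ 0.4861 -0.0267  0.1099] 80 [ 0.4543 -0.0572] [0.5162 0.0028]
((507.5025634765625, -335.9081115722656), (148.37127685546875, 160.0006561279297), 11.278556823730469) 0.023998815153449666
[ 0.7552 -0.1764  0.0608]
[0.7515 0.0433 0.0277]
[0.7434 0.2406 0.0014]
[ 0.37    0.1155 -0.0005]
```

View pics/crop.png

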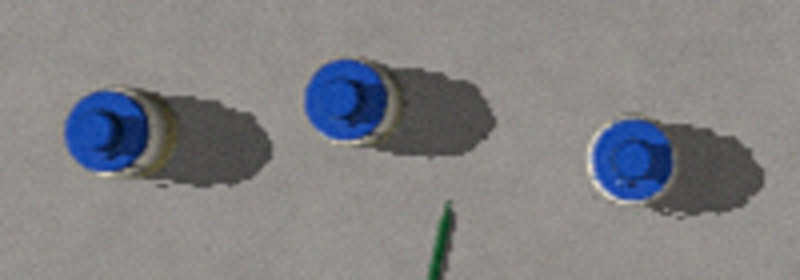

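The crop confirms that the cap blobs are clean and nothing crowds the pots. I'll grip by the 64 mm body, closing along y. That has 10 mm clearance per side and avoids the lug. Each pot gets a low lift to weigh it, starting with the nearest.

```bash
cat > act.py <<'E'
from bench import arm, readout, viewer, order
import numpy as np, math
POTS={3:(.4862,-.0268),2:(.5218,.173),1:(.4954,.340)}; TRAY=(.5075,-.336)
ROT=[math.pi,0,0]; ZG=.119; ZT=.24
def fz():
    arm.sleep(.3); f=[]
    for _ in range(5): f.append(readout.get_obs()['ft_force'][2]); arm.sleep(.04)
    return np.mean(f)
def weigh(n):
    x,y=POTS[n]
    arm.movep([x,y,ZT],ROT); arm.line_to([x,y,ZG],feed=.12)
    f0=fz(); arm.move_gripper(.05,strength=45); o=readout.get_obs()
    arm.line_to([x,y,ZG+.02],feed=.06); f1=fz()
    print(n,'df',f1-f0,'open',o['opening'],'ff',o['finger_force'],'open now',readout.get_obs()['opening'],'t',readout.get_obs()['t'])
    return f0-f1
def putback(n):
    x,y=POTS[n]
    arm.line_to([x,y,ZG+.0005],feed=.04); arm.move_gripper(.085); arm.line_to([x,y,ZT],feed=.15)
E
python3 - <<'E'
from act import *
w=weigh(3)
p,d=viewer.capture("scene"); import cv2; cv2.imwrite("pics/s1.png",p[:,:,::-1])
E
```

```text
3 df -6.6761982646522195 open 0.06178400019143105 ff 46.93278499413282 open now 0.061536954144507716 t 5.6417
```

View pics/s1.png

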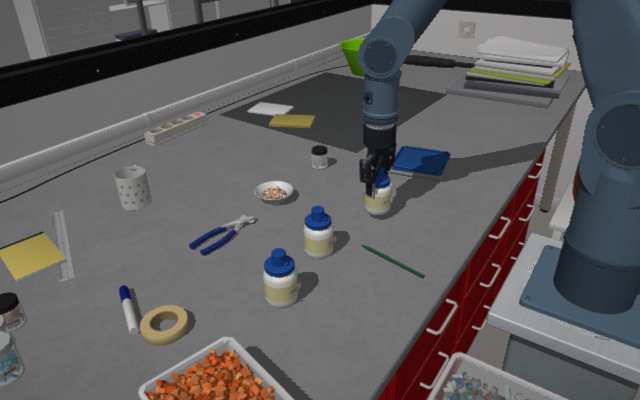

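The scene view shows the pot held upright about 2 cm up at (378,190), with the others untouched. It weighs 6.7 N, so this is the full one. I'll carry it to the tray and lower it with force monitoring.

```bash
python3 - <<'E'
from act import *
x,y=POTS[3]; X,Y=TRAY
arm.line_to([x,y,ZG+.07],feed=.1)
arm.line_to([X,Y,ZG+.07],feed=.15)
f0=fz()
arm.line_to([X,Y,ZG+.028],feed=.06)
h=.026
while h>.0125:
    arm.line_to([X,Y,ZG+h],feed=.03); arm.sleep(.1)
    f=readout.get_obs()['ft_force'][2]-f0; print(round(h,4),round(f,2))
    if f>5.8: break
    h-=.0015
arm.move_gripper(.085); arm.line_to([X,Y,ZT+.06],feed=.12)
arm.movep([.45,-.1,.4],ROT); arm.sleep(.3)
import cv2; from loc import *
o=readout.get_obs(); print(o['t'])
p,d=viewer.capture("scene"); cv2.imwrite("pics/s2.png",p[:,:,::-1])
p,d=viewer.capture("top"); cv2.imwrite("pics/t2.png",p[:,:,::-1])
W=cloud(viewer.camera_params("top"),d)
r,g,b=[p[:,:,i].astype(int) for i in range(3)]
m=(b>r+50)&(b>g+30)&(d>0); q=np.zeros_like(m); q[180:300,380:490]=1; m&=q; z=W[...,2]
print('cap',W[m&(z>.118)].mean(0),'ztop',np.median(z[m&(z>.118)])); t=W[m&(z<.05)]; print('tray',(t.min(0)+t.max(0))/2,np.median(t[:,2]),cv2.minAreaRect((t[:,:2]*1000).astype(np.float32)))
E
```

```text
0.026 -0.63
0.0245 -0.22
0.023 2.72
0.0215 3.12
0.02 3.41
0.0185 4.77
0.017 12.1
15.575
cap [ 0.50730903 -0.32935379  0.13949714] ztop 0.12806389349415884
tray [ 0.51178618 -0.33653186  0.02276832] 0.018184572590291083 ((507.32861328125, -335.7538146972656), (150.29815673828125, 157.63491821289062), 11.812878608703613)
```

View pics/s2.png

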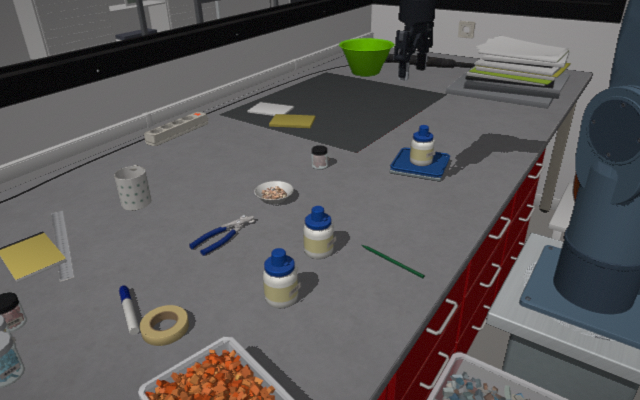

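The scene view shows the pot upright and centred on the tray at (423,150), with the arm clear. The tray has sunk about 6 mm, with its floor at 18 mm against 24 mm before. The other two pots haven't moved.

```bash
python3 -c "
from bench import order; print(order.sign_off())"
```

```text
the job is handed in; nothing more can be done
None
```

The full pot (6.7 N measured) is standing upright and released near the centre of the blue tray, which has sunk about 6 mm; I never touched the other two pots, the dish, jar and nippers were not disturbed, and the job is handed in, though no verdict came back.

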